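# Renew a spectrometer's drying canister and hold its cover plate ready for the screws

## Task

Lower the white drying canister upright into the round well of the grey spectrometer housing so that it sits on the bottom, then pick up the loose metal cover plate by its handle and hold it level, hovering about one centimetre above its seat, turned so that its outline matches the seat and each of the three threaded holes shows whole through its own hole in the plate. A colleague will put in the screws: finish while still holding the plate still in the air, touching neither the housing nor anything else with it, and leave the other things on the bench where they are.

Things in the scene. Friction and masses are not known exactly. Their poses are not given: they have to be found in the camera images.
- housing: Fixed grey housing, 190 x 150 x 58 mm high, with a 14 mm thick aluminium seat on it (its face 72 mm above the bench), shield-shaped: rectangle x -55 to 40, y -45 to 45 mm, plus tongue x 40 to 75, y -18 to 18 mm. Well: round, 50 mm across, 48 mm deep, axis at x = y = 0; three 6 mm threaded holes around it. Origin: on the well's axis at bench height; z up, x towards the tongue.
- well_floor (a point): Centre of the well's floor, 24 mm above the bench.
- thread0 (a point): Centre of the mouth of the threaded hole at x = -40, y = 32 mm of the housing, level with the seat's upper face.
- thread1 (a point): The same for the threaded hole at x = -40, y = -32 mm of the housing.
- thread2 (a point): The same for the threaded hole in the seat's tongue, at x = 58, y = 0 mm of the housing.
- cover: Loose aluminium plate, 5 mm thick, 0.15 to 0.3 kg, flat on the bench, handle up, of the seat's shield outline (same x, y), three 14 mm holes. Black bar handle on top along x, 64 mm long, 14 mm wide, bar from 26 to 40 mm above the underside, centred at x = y = 0, posts at x = -26 and 26 mm. Origin: on the underside below the handle's middle; z up, x towards the tongue.
- hole0 (a point): Centre of the cover's hole at x = -40, y = 32 mm of the cover, on its underside; belongs over thread0.
- hole1 (a point): Centre of the cover's hole at x = -40, y = -32 mm of the cover, on its underside; belongs over thread1.
- hole2 (a point): Centre of the hole in the cover's tongue, at x = 58, y = 0 mm of the cover, on its underside; belongs over thread2.
- canister: White plastic drying canister with a steel top, a plain upright cylinder 44 mm across and 46 mm high (foot edge chamfered 3 mm), about 0.06 to 0.11 kg. It stands on the bench. Seated in the well its top is 2 mm below the seat's face; let go part-way in, it slides down by itself. Origin: centre of its underside, z up.
- screwdriver: Screwdriver lying on the bench on the robot's side of the housing, 170 mm long; bystander, leave alone.
- screw_dish: Small white ceramic dish, 70 mm across and 18 mm high; bystander, leave alone.
- tub: Clear plastic tub with a blue lid, 116 x 91 x 60 mm; bystander, leave alone.
- wrench: Steel wrench lying on the bench beyond the housing, 140 mm long; bystander, leave alone.
- vial: Small capped bottle, 32 mm across, 60 mm high; bystander, leave alone.
- reagent: Amber reagent bottle, 64 mm across, 120 mm high; bystander, leave alone.
- beaker: Glass beaker, 66 mm across, 75 mm high; bystander, leave alone.
There are look-alikes about, which are no part of the job. There is more than one size of the cover; the job needs the middle-sized.

How it is judged:
On the way, in this order (a step that is already met when the one before it is completed fails the run):
1. the canister sits on the bottom of the well, let go (horizontal distance between canister and well_floor below 0.006 m and z of canister in the frame of well_floor below 0.003 m and angle between canister's own z axis and vertical below 0.12 rad and contact force between the fingers and canister below 0.1 N), for 0.2 s.
2. the cover plate is lifted clear of the bench in the gripper (height (world z) of cover above 0.03 m and contact force between the fingers and cover above 1 N), for 0.2 s.
At the end, for the whole second after the job is handed in: Canister within 3 mm of the well's floor, upright to 7 degrees; fingers hold the plate still, level to 4.5 degrees, each of its holes within 4 mm sideways of its threaded hole and 3 to 20 mm above it, touching neither housing nor canister (horizontal distance between canister and well_floor below 0.006 m and z of canister in the frame of well_floor below 0.003 m and angle between canister's own z axis and vertical below 0.12 rad and horizontal distance between hole0 and thread0 below 0.004 m and horizontal distance between hole1 and thread1 below 0.004 m and horizontal distance between hole2 and thread2 below 0.004 m and z of hole0 in the frame of thread0 between 0.003 and 0.02 m and z of hole1 in the frame of thread1 between 0.003 and 0.02 m and z of hole2 in the frame of thread2 between 0.003 and 0.02 m and angle between cover's own z axis and vertical below 0.08 rad and linear speed of cover below 0.01 m/s and contact force between cover and housing below 0.1 N and contact force between cover and canister below 0.1 N and contact force between the fingers and cover above 1 N); the arm keeps its last pose, push and grip.
It fails at once if a bystander on the bench is moved more than 30 mm (distance of any of screwdriver, screw_dish, tub, wrench, vial, reagent, beaker from where it was at the start of the episode above 0.03 m).
It fails at once if a bottle or the beaker is tipped over (angle between any of vial, reagent, beaker's own z axis and vertical above 0.6 rad).
It also fails if it takes over 64 s, if anything falls off the work surface, if the arm or the gripper's body presses on something with over 40 N, if the wrist force passes 120 N, or if a joint passes its speed limit or range.

## Robot

A 6-joint arm with a two-finger parallel gripper is mounted at the origin on the work surface. World frame = base frame: x ahead of the robot, y to its left, z up, the work surface at z = 0. Lengths are in m, angles in rad, forces in N, time in s.
With the tool pointing down it reaches from about 0.325 to 0.775 m from the base axis. Payload 9.3 kg.
Tool frame: the origin (TCP) lies between the finger pads; the fingertips stand 17 mm ahead of it and the grasp point (between the pads) lies 2 mm behind it; z points along the fingers, y is the line along which they close (so a half turn about z gives the same grasp; the last joint's range is limited). The gripper opens to 85 mm and grips with 20 to 120 N. Pads are 22 mm wide; open, the fingers measure 114 mm over their backs; the gripper's body (76 mm by 85 mm) begins 54 mm behind the grasp point. The pads swing forward as they close: fully open they stand 13 mm farther back than shut.
Start: joints at [1.149, 0.259, 0.021, 1.334, 0, 1.418], TCP at [0.146, 0.53, 0.228] pointing down, gripper open.
Joint ranges: [-3.04, 3.04], [-0.91, 1.82], [-1.04, 1.36], [-1.92, 1.95], [-1.52, 1.45], [-3.14, 3.14]. Speed limits (rad/s): [2.22, 2.22, 2.79, 3.14, 3.14, 3.14].

## Interface

Orientations are given as a 3x3 rotation matrix whose columns are the frame's x, y, z axes.
In Python, from cell import monitor, grab_frame, ctrl gives the robot as it stands. The module is installed in compiled form; this text tells all that it offers.
- The arm moves only by the tool move_tool, called as name(argument=value, ...) on one line, values as JSON. Schema: {"type":"object","properties":{"increments":{"type":"object","properties":{"sx":{"type":"array","items":{"type":"number"},"minItems":1,"maxItems":8},"sy":{"type":"array","items":{"type":"number"},"minItems":1,"maxItems":8},"sz":{"type":"array","items":{"type":"number"},"minItems":1,"maxItems":8},"rx":{"type":"array","items":{"type":"number"},"minItems":1,"maxItems":8},"ry":{"type":"array","items":{"type":"number"},"minItems":1,"maxItems":8},"rz":{"type":"array","items":{"type":"number"},"minItems":1,"maxItems":8}},"additionalProperties":false,"required":["sx","sy","sz","rx","ry","rz"]},"aperture":{"type":"number"},"only":{"type":"string"},"quiet":{"type":"boolean"},"lines":{"type":"string"}},"required":["increments"],"additionalProperties":false}. increments is an object with one list for each field, all of the same length, 1 to 8, a row being the entries at one place: sx, sy, sz (the shift in shares of 0.75 m (1.0 is 0.75 m)), rx, ry, rz (a rotation vector in parts of the range, where 1.0 means pi rad); each row is the pose to reach, as a shift and turn from the pose commanded when the call began, along the tool's axes at that moment; what a row does not reach only later rows make up. A row lasts 1/12 s, in which the tool goes at most 0.0417 m and 0.125 rad, less where a joint would pass 70% of its speed; a pose out of reach is approached as far as the arm can. aperture is the finger opening in m, set as the call begins (left out keeps the last). The fingers move at their own pace and stop on an object; the grip force is fixed at half the most. Time passes only in rows, so rows that do not move let the fingers close. The tool returns the time, the measured TCP pose, the force, the opening and the grip force at its end. only (a regular expression) keeps the lines of the reply that match it, lines (a string "A,B") keeps lines A to B, and quiet returns only ok. No shift or turn number may pass 1 either way. Input that does not fit is refused with a message, and nothing moves.
- monitor.sense(): the state, without advancing time (a new reading comes with each control period).
- grab_frame(name): name is "side" or "top" or "wrist"; returns a dict with "frame" (420x560x3 uint8, blue, green, red), "range_z" (420x560 float32, m along the optical axis (not along the pixel's ray), 0 where there is no reading), "intrinsics" (3x3 intrinsics, pixels), "k1" (the pictures are not rectified: a ray, as slopes to the right and down, at radius r is drawn at 1 + k1 r^2 times it, then the intrinsics apply), "pose" (4x4, takes a point from camera to world coordinates). Camera axes: x right, y up, looking along -z (the intrinsics and any distortion apply to the point x, -y, -z); pixel columns grow to the right and rows downward; lengths in m; the calibration is good to about 2 mm. A picture is of the moment at which its call begins.
- ctrl.job_done(): hands the job in; it is judged then, once.
The state is a dict: "clock": time; "qpos": joint angles; "qd": joint speeds; "effort": joint torques, N m; "eef_pos": TCP position; "orientation": TCP orientation; "ft_force": force on the tool from outside, world axes, zero at the start; "moment": the same for the moment, N m; "grip_width": finger opening in m; "finger_force": force on a finger pad.
Only numpy, scipy, OpenCV 4.12 (cv2) and the standard library are available. Lean on these libraries where they do the work, as an engineer would, in place of code of your own. Each camera call takes 0.05 s, during which the arm holds its last target. There are 200 camera calls.

## Working session

There is one attempt and no reset: what is moved stays moved. The work goes in short steps, Python scripts to look and compute and a tool call to move; the robot and the scene stay as the last step left them, time stands still between calls to the robot, and variables do not carry over. Pictures are saved under pics/ and viewed, at most 11 in all, crops included, and the job is handed in when it is done.

```bash
mkdir -p pics; cat > h.py <<'E'
import numpy as np, cv2
from cell import monitor, grab_frame, ctrl
def snap(n):
    f=grab_frame(n); return f
def rays(f,uv):
    K=f["intrinsics"]; uv=np.atleast_2d(np.asarray(uv,float))
    d=np.c_[(uv[:,0]-K[0,2])/K[0,0],(uv[:,1]-K[1,2])/K[1,1]]
    s=d.copy()
    for _ in range(20): s=d/(1+f["k1"]*(s**2).sum(1,keepdims=True))
    P=np.asarray(f["pose"]); c=np.c_[s[:,0],-s[:,1],-np.ones(len(s))]
    return P[:3,3],c@P[:3,:3].T
def onz(f,uv,z):
    o,d=rays(f,uv); return o+d*((z-o[2])/d[:,2])[:,None]
def depthpt(f,uv):
    o,d=rays(f,uv); z=np.array([f["range_z"][int(round(v)),int(round(u))] for u,v in np.atleast_2d(uv)])
    return o+d*z[:,None]
def cloud(f):
    h,w=f["range_z"].shape; vv,uu=np.mgrid[:h,:w]
    o,d=rays(f,np.c_[uu.ravel(),vv.ravel()])
    p=(o+d*f["range_z"].ravel()[:,None]).reshape(h,w,3); p[f["range_z"]==0]=np.nan
    return p
def toolshift(dw):
    return monitor.sense()["orientation"].T@np.asarray(dw)
E
python3 - <<'E'
from h import *
import pickle
for n in ("top","side"):
    f=snap(n); cv2.imwrite(f"pics/{n}0.png",f["frame"]); pickle.dump(f,open(f"{n}0.pkl","wb"))
    print(n,np.round(f["pose"],3).tolist(),f["intrinsics"].tolist(),f["k1"])
s=monitor.sense();print(s["clock"],np.round(s["eef_pos"],4),np.round(s["orientation"],3).tolist(),s["grip_width"])
E
```

```text
top [[0.012, 0.999, -0.04, 0.453], [-1.0, 0.013, 0.017, -0.011], [0.017, 0.04, 0.999, 1.87], [0.0, 0.0, 0.0, 1.0]] [[531.9454121311147, 0.0, 284.49995703061666], [0.0, 531.9454121311147, 215.41755126269425], [0.0, 0.0, 1.0]] -0.1790906606596085
side [[0.972, 0.182, -0.147, 0.361], [-0.234, 0.732, -0.64, -0.89], [-0.009, 0.656, 0.754, 1.081], [0.0, 0.0, 0.0, 1.0]] [[456.34018954881736, 0.0, 279.1903560326981], [0.0, 456.34018954881736, 216.55037423485444], [0.0, 0.0, 1.0]] -0.14592876279186523
0.1 [0.146  0.53   0.2276] [[-0.964, 0.266, -0.0], [0.266, 0.964, -0.001], [0.0, -0.001, -1.0]] 0.0854354210100836
```

View pics/top0.png

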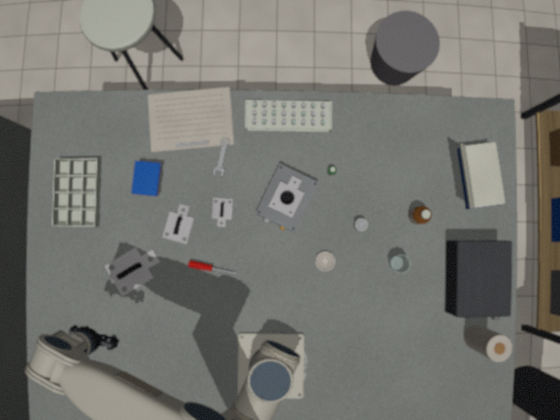

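View pics/side0.png

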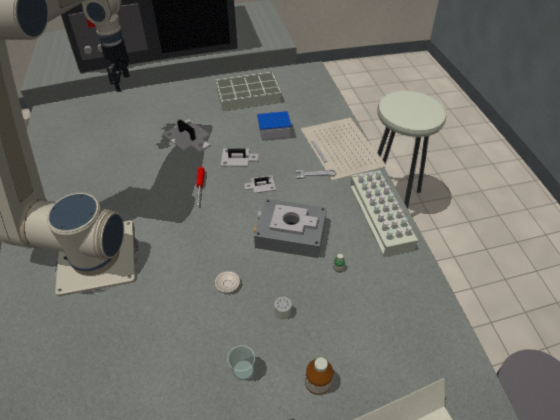

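The top picture shows three plates: a dark large one at (131,270), one at (179,225), and a small one at (222,210). The housing well is at (287,198) and the canister at (361,224). Things that could be mistaken for the canister are the dish (325,261), beaker (399,262), vial (332,170) and a far jar (498,348). I'll measure sizes next and check one enlarged crop.

```bash
python3 - <<'E'
from h import *
import pickle
f=pickle.load(open("top0.pkl","rb")); g=cv2.cvtColor(f["frame"],cv2.COLOR_BGR2GRAY)
hsv=cv2.cvtColor(f["frame"],cv2.COLOR_BGR2HSV)
for name,(x0,y0,x1,y1),th,z in [("mid",(160,200,200,248),125,.005),("small",(205,190,240,226),125,.005),("large",(100,240,162,302),95,.005),("seat",(255,162,318,232),130,.072),("can",(348,212,376,236),120,.046)]:
    m=(g[y0:y1,x0:x1]>th).astype(np.uint8)
    cs,_=cv2.findContours(m,cv2.RETR_EXTERNAL,cv2.CHAIN_APPROX_NONE); c=max(cs,key=cv2.contourArea)
    p=onz(f,c[:,0]+[x0,y0],z)[:,:2].astype(np.float32)
    r=cv2.minAreaRect(p); print(name,np.round(r[0],3),np.round(r[1],4),round(r[2],1),cv2.contourArea(p))
P=cloud(f)
for uv in [(361,224),(287,198),(278,205),(179,225),(170,235),(222,210),(131,270),(120,275)]:
    print(uv,np.round(P[uv[1],uv[0]],3))
a=cv2.resize(f["frame"][155:305,95:240],None,fx=4,fy=4,interpolation=cv2.INTER_CUBIC)[:600]
b=cv2.resize(f["frame"][155:245,250:385],None,fx=3,fy=3,interpolation=cv2.INTER_CUBIC)
o=np.zeros((600,800,3),np.uint8); o[:a.shape[0],:400]=a[:,:400] if 0 else cv2.resize(a,(400,int(a.shape[0]*400/a.shape[1])))[:600] if 0 else 0
a=cv2.resize(f["frame"][185:305,95:240],(435,360),interpolation=cv2.INTER_CUBIC); b=cv2.resize(f["frame"][155:245,255:375],(360,270),interpolation=cv2.INTER_CUBIC)
o=o[:360];o[:360,:435]=a;o[:270,437:797]=b
cv2.imwrite("pics/crop.png",o)
E
```

```text
mid [0.499 0.328] [0.0959 0.1359] 74.9 0.010324892100355143
small [0.541 0.177] [0.0754 0.0995] 87.5 0.006009620986247022
large [0.326 0.501] [0.2177 0.2231] 0.9 0.04038201074234382
seat [ 0.596 -0.053] [0.0941 0.1323] 64.3 0.00977396479266408
can [ 0.499 -0.308] [0.0449 0.0453] 0.4 0.001619110658609646
(361, 224) [ 0.501 -0.305  0.054]
(287, 198) [ 0.588 -0.05   0.031]
(278, 205) [ 0.561 -0.019  0.081]
(179, 225) [0.49  0.321 0.045]
(170, 235) [0.455 0.36  0.003]
(222, 210) [0.544 0.175 0.027]
(131, 270) [0.332 0.486 0.05 ]
(120, 275) [0.314 0.523 0.055]
```

View pics/crop.png

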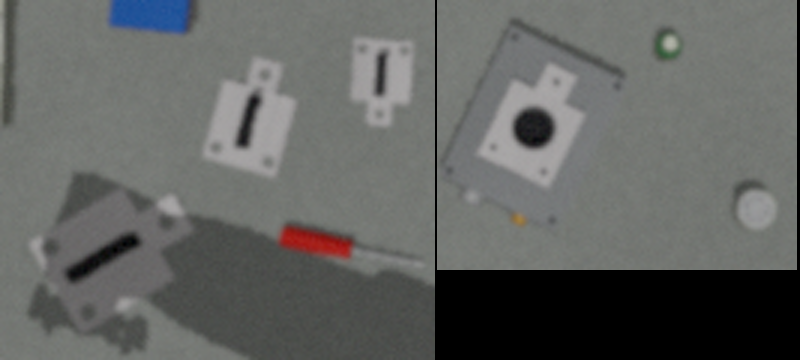

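The crop shows the middle plate with its tongue pointing up and right; its footprint measures 96 x 136 mm, so it is the right one. The large plate is the shadowed one at lower left and the small one is at upper right. The canister is the white cylinder at (757,209) in the crop, measured 45 mm across. I'll move to the canister now.

Units first: shifts go in shares of 0.75 m and turns go in shares of pi rad. So -0.4 m / 0.75 = -0.5333, -0.33 m / 0.75 = -0.44.

move_tool(increments={"sx": [-0.5333, -0.5333, -0.5333, -0.5333, -0.5333, -0.5333, -0.5333, -0.5333], "sy": [-0.44, -0.44, -0.44, -0.44, -0.44, -0.44, -0.44, -0.44], "sz": [0, 0, 0, 0, 0, 0, 0, 0], "rx": [0, 0, 0, 0, 0, 0, 0, 0], "ry": [0, 0, 0, 0, 0, 0, 0, 0], "rz": [0, 0, 0, 0, 0, 0, 0, 0]}, aperture=0.085)

```text
clock: 0.77
eef_pos: [0.338, 0.2556, 0.2281]
orientation: [[-0.964, 0.265, -0.0], [0.265, 0.964, 0.0], [0.0, 0.0, -1.0]]
ft_force: [1.5, 0.6, -0.1]
grip_width: 0.0852
finger_force: 0.0
```

```bash
python3 -c "
from h import *
s=monitor.sense();print(s['qpos'],toolshift(np.array([.46,-.3,.228])-s['eef_pos']))"
```

```text
[ 4.48822554e-01  4.26983082e-02 -2.42688429e-01  1.28540953e+00
  2.53716462e-05  7.17278205e-01] [-2.64952138e-01 -5.03357298e-01  1.23060537e-04]
```

Scaled: -0.5 m / 0.75 = -0.6667, -0.26 m / 0.75 = -0.3467.

move_tool(increments={"sx": [-0.3467, -0.3467, -0.3467, -0.3467, -0.3467, -0.3467, -0.3467, -0.3467], "sy": [-0.6667, -0.6667, -0.6667, -0.6667, -0.6667, -0.6667, -0.6667, -0.6667], "sz": [0, 0, 0, 0, 0, 0, 0, 0], "rx": [0, 0, 0, 0, 0, 0, 0, 0], "ry": [0, 0, 0, 0, 0, 0, 0, 0], "rz": [0, 0, 0, 0, 0, 0, 0, 0]})

```text
clock: 1.43
eef_pos: [0.407, -0.0707, 0.2282]
orientation: [[-0.964, 0.266, 0.0], [0.266, 0.964, -0.0], [-0.0, 0.0, -1.0]]
ft_force: [1.6, 0.4, -0.6]
grip_width: 0.085
finger_force: 0.0
```

move_tool(increments={"sx": [-0.16, -0.16, -0.16, -0.16, -0.16, -0.16, -0.16, -0.16], "sy": [-0.3067, -0.3067, -0.3067, -0.3067, -0.3067, -0.3067, -0.3067, -0.3067], "sz": [0, 0, 0, 0, 0, 0, 0, 0], "rx": [0, 0, 0, 0, 0, 0, 0, 0], "ry": [0, 0, 0, 0, 0, 0, 0, 0], "rz": [0, 0, 0, 0, 0, 0, 0, 0]})

```text
clock: 2.1
eef_pos: [0.4619, -0.3249, 0.2266]
orientation: [[-0.963, 0.269, -0.002], [0.269, 0.963, 0.001], [0.002, 0.001, -1.0]]
ft_force: [0.3, 0.5, -0.1]
grip_width: 0.0851
finger_force: 0.0
```

```bash
python3 - <<'E'
from h import *
import pickle
f=snap("wrist");cv2.imwrite("pics/w1.png",f["frame"]);pickle.dump(f,open("w1.pkl","wb"))
s=monitor.sense();print(s['qpos'],s['eef_pos'],np.round(f["pose"],3))
P=cloud(f);print(np.nanmedian(P[...,2]))
m=(P[...,2]>.035)&(P[...,2]<.06); m[:,:]&=np.hypot(P[...,0]-.5,P[...,1]+.308)<.05
v,u=np.nonzero(m);print(len(u),u.mean() if len(u) else 0,v.mean() if len(u) else 0)
E
```

```text
[-7.59583678e-01  2.83474629e-01  5.32702890e-02  1.34275927e+00
  1.33870831e-04 -4.88792366e-01] [ 0.46162538 -0.32304106  0.22700566] [[ 0.268 -0.925 -0.27   0.393]
 [ 0.963  0.258  0.076 -0.305]
 [-0.    -0.28   0.96   0.372]
 [ 0.     0.     0.     1.   ]]
0.0003242353261885822
1666 304.81032412965186 216.06782713085235
```

View pics/w1.png

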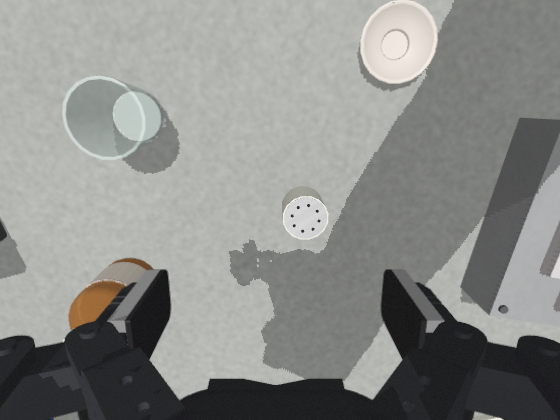

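The wrist view shows the canister at (305,218) with its perforated steel top. The dish is at (398,42), the beaker at (105,118), and the reagent bottle at (115,295), beyond the left finger.

```bash
python3 - <<'E'
from h import *
import pickle
f=pickle.load(open("w1.pkl","rb")); im=f["frame"]
g=cv2.cvtColor(im,cv2.COLOR_BGR2GRAY)[185:250,270:345]
m=cv2.morphologyEx((g>205).astype(np.uint8),cv2.MORPH_CLOSE,np.ones((5,5)))
c=max(cv2.findContours(m,0,1)[0],key=cv2.contourArea)
p=onz(f,c[:,0]+[270,185],.046)[:,:2].astype(np.float32)
print(cv2.minEnclosingCircle(p),cv2.fitEllipse(p))
P=cloud(f);mm=np.zeros(g.shape,np.uint8);cv2.drawContours(mm,[c],0,1,-1)
print(np.nanmedian(P[185:250,270:345][mm>0],0))
s=monitor.sense();print(s["eef_pos"])
x,y=cv2.fitEllipse(p)[0]; print(toolshift(np.array([x,y,.041])-s["eef_pos"]))
# reagent
f=pickle.load(open("top0.pkl","rb"));print(onz(f,[[421,214]],.12))
E
```

```text
((0.5009274482727051, -0.30570417642593384), 0.022071009501814842) ((0.5006375908851624, -0.3058245778083801), (0.04250004515051842, 0.042927250266075134), 41.488624572753906)
[ 0.50024336 -0.30569377  0.04638923]
[ 0.46162538 -0.32304106  0.22700566]
[-0.03332948  0.02681338  0.18597488]
[[ 0.53475336 -0.49802242  0.12      ]]
```

Scaled: 0.1 m / 0.75 = 0.1333, 0.06 m / 0.75 = 0.08.

move_tool(increments={"sx": [-0.044, -0.044, -0.044, -0.044, -0.044], "sy": [0.036, 0.036, 0.036, 0.036, 0.036], "sz": [0.08, 0.1333, 0.1333, 0.1333, 0.1333], "rx": [0, 0, 0, 0, 0], "ry": [0, 0, 0, 0, 0], "rz": [0, 0, 0, 0, 0]})

```text
clock: 2.57
eef_pos: [0.5004, -0.303, 0.128]
orientation: [[-0.965, 0.264, -0.002], [0.264, 0.965, 0.002], [0.002, 0.001, -1.0]]
ft_force: [-0.0, 0.2, 1.1]
grip_width: 0.085
finger_force: 0.0
```

```bash
python3 -c "
from h import *
s=monitor.sense();print(toolshift(np.array([.5006,-.3058,.041])-s['eef_pos']))"
```

```text
[-0.00113907 -0.00275358  0.08703025]
```

Scaled: 0.087 m / 0.75 = 0.116, 0.07 m / 0.75 = 0.0933.

move_tool(increments={"sx": [-0.0013, -0.0013, -0.0013, -0.0013, -0.0013, -0.0013], "sy": [-0.004, -0.004, -0.004, -0.004, -0.004, -0.004], "sz": [0.0533, 0.0933, 0.116, 0.116, 0.116, 0.116], "rx": [0, 0, 0, 0, 0, 0], "ry": [0, 0, 0, 0, 0, 0], "rz": [0, 0, 0, 0, 0, 0]})

```text
clock: 3.07
eef_pos: [0.5021, -0.3089, 0.0441]
orientation: [[-0.964, 0.266, 0.003], [0.266, 0.964, -0.002], [-0.004, -0.002, -1.0]]
ft_force: [0.3, 0.6, 0.5]
grip_width: 0.0849
finger_force: 0.0
```

move_tool(increments={"sx": [0, 0, 0, 0, 0, 0, 0, 0], "sy": [0, 0, 0, 0, 0, 0, 0, 0], "sz": [0, 0, 0, 0, 0, 0, 0, 0], "rx": [0, 0, 0, 0, 0, 0, 0, 0], "ry": [0, 0, 0, 0, 0, 0, 0, 0], "rz": [0, 0, 0, 0, 0, 0, 0, 0]}, aperture=0.03)

```text
clock: 3.73
eef_pos: [0.5019, -0.3075, 0.0425]
orientation: [[-0.964, 0.265, 0.002], [0.265, 0.964, 0.0], [-0.002, 0.001, -1.0]]
ft_force: [0.1, 5.1, 10.2]
grip_width: 0.0301
finger_force: 5.5
```

The fingers closed to 30 mm, but the canister is 44 mm across, so I'll look before going on.

```bash
python3 - <<'E'
from h import *
import pickle
f=snap("wrist");pickle.dump(f,open("w2.pkl","wb"));cv2.imwrite("pics/w2.png",f["frame"])
print(monitor.sense())
E
```

```text
{'clock': 3.7833, 'qpos': array([-0.69299142,  0.43400583, -0.21075683,  0.92463948,  0.00180298,
       -0.42493574]), 'qd': array([-4.02633547e-04, -7.21277782e-04,  1.82768418e-03, -1.51455179e-05,
       -6.36298658e-04,  1.73569412e-03]), 'effort': array([-2.80998699e+00, -5.79802752e+01,  2.76220375e+01, -1.24460332e+00,
       -1.38002492e+00, -2.25976214e-02]), 'eef_pos': array([ 0.50190196, -0.30740549,  0.04247754]), 'orientation': array([[-9.64285779e-01,  2.64854654e-01,  2.22441982e-03],
       [ 2.64856342e-01,  9.64287754e-01,  4.96436190e-04],
       [-2.01349736e-03,  1.06785805e-03, -9.99997403e-01]]), 'ft_force': array([ 0.32125194,  5.76856414, 10.57528027]), 'moment': array([ 1.22275475, -0.10775798, -0.01378043]), 'finger_force': 5.453826606972143, 'grip_width': 0.03008744284082325}
```

View pics/w2.png

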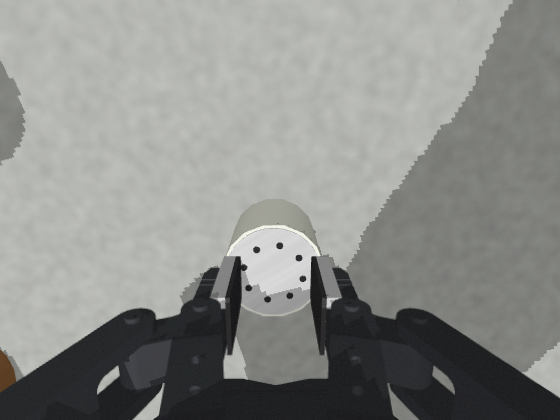

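The fingers are resting on top of the canister at (275,270): the gap is 30 mm and there is a 10 N upward push, so open fingers stand higher than I assumed. I'll open, re-measure and go deeper.

Scaled: -0.03 m / 0.75 = -0.04, -0.01 m / 0.75 = -0.0133.

move_tool(increments={"sx": [0, 0, 0, 0, 0, 0, 0, 0], "sy": [0, 0, 0, 0, 0, 0, 0, 0], "sz": [-0.0133, -0.04, -0.04, -0.04, -0.04, -0.04, -0.04, -0.04], "rx": [0, 0, 0, 0, 0, 0, 0, 0], "ry": [0, 0, 0, 0, 0, 0, 0, 0], "rz": [0, 0, 0, 0, 0, 0, 0, 0]}, aperture=0.085)

```text
clock: 4.45
eef_pos: [0.5008, -0.3078, 0.0706]
orientation: [[-0.964, 0.266, -0.001], [0.266, 0.964, 0.001], [0.001, 0.0, -1.0]]
ft_force: [0.0, 0.5, 0.6]
grip_width: 0.0849
finger_force: 0.0
```

```bash
python3 - <<'E'
from h import *
import pickle
f=snap("wrist");pickle.dump(f,open("w3.pkl","wb"));im=f["frame"];cv2.imwrite("pics/w3.png",im)
P=cloud(f)
m=((np.abs(P[...,2]-.046)<.004)&(np.hypot(P[...,0]-.5,P[...,1]+.306)<.04)).astype(np.uint8)
m=cv2.morphologyEx(m,cv2.MORPH_OPEN,np.ones((5,5)))
c=max(cv2.findContours(m,0,1)[0],key=cv2.contourArea);p=onz(f,c[:,0],.046)[:,:2].astype(np.float32)
print(cv2.minEnclosingCircle(p),cv2.fitEllipse(p))
q=P[m>0];A=np.c_[q[:,:2],np.ones(len(q))];print("tilt",np.linalg.lstsq(A,q[:,2],rcond=None)[0],q.mean(0))
x,y=cv2.fitEllipse(p)[0];s=monitor.sense();print(s["eef_pos"],toolshift(np.array([x,y,.029])-s["eef_pos"]))
E
```

```text
((0.49973180890083313, -0.30708959698677063), 0.022260138764977455) ((0.49983882904052734, -0.3071385622024536), (0.04283164441585541, 0.04362528771162033), 72.9722900390625)
tilt [ 0.00747874 -0.00455724  0.04119601] [ 0.49917187 -0.30693492  0.04632796]
[ 0.50089448 -0.30790543  0.07071324] [0.00118838 0.00044706 0.04171432]
```

Still upright at (0.4998, -0.3071).

Scaled: 0.042 m / 0.75 = 0.056, 0.025 m / 0.75 = 0.0333.

move_tool(increments={"sx": [0.0013, 0.0013, 0.0013, 0.0013], "sy": [0, 0, 0, 0], "sz": [0.0333, 0.056, 0.056, 0.056], "rx": [0, 0, 0, 0], "ry": [0, 0, 0, 0], "rz": [0, 0, 0, 0]})

```text
clock: 4.83
eef_pos: [0.4997, -0.3074, 0.0286]
orientation: [[-0.964, 0.266, -0.002], [0.266, 0.964, 0.001], [0.002, 0.001, -1.0]]
ft_force: [0.7, 0.5, -0.0]
grip_width: 0.085
finger_force: 0.0
```

move_tool(increments={"sx": [0, 0, 0, 0, 0, 0, 0, 0], "sy": [0, 0, 0, 0, 0, 0, 0, 0], "sz": [0, 0, 0, 0, 0, 0, 0, 0], "rx": [0, 0, 0, 0, 0, 0, 0, 0], "ry": [0, 0, 0, 0, 0, 0, 0, 0], "rz": [0, 0, 0, 0, 0, 0, 0, 0]}, aperture=0.03)

```text
clock: 5.5
eef_pos: [0.5006, -0.3081, 0.0305]
orientation: [[-0.964, 0.266, 0.002], [0.266, 0.964, -0.001], [-0.002, -0.001, -1.0]]
ft_force: [-1.3, 0.6, 6.2]
grip_width: 0.0417
finger_force: 60.4
```

Scaled: 0.175 m / 0.75 = 0.2333, -0.14 m / 0.75 = -0.1867.

move_tool(increments={"sx": [0, 0, 0, -0.0133, -0.0133, -0.0187, -0.0187, -0.0187], "sy": [0, 0, 0, 0.0533, 0.1067, 0.16, 0.2, 0.2333], "sz": [-0.0533, -0.1067, -0.16, -0.1867, -0.2, -0.2, -0.2, -0.2], "rx": [0, 0, 0, 0, 0, 0, 0, 0], "ry": [0, 0, 0, 0, 0, 0, 0, 0], "rz": [0, 0, 0, 0, 0, 0, 0, 0]})

```text
clock: 6.17
eef_pos: [0.5607, -0.1402, 0.1802]
orientation: [[-0.964, 0.264, 0.001], [0.264, 0.964, -0.0], [-0.001, 0.0, -1.0]]
ft_force: [-0.1, -0.2, -1.3]
grip_width: 0.0414
finger_force: 61.4
```

move_tool(increments={"sx": [0, 0, 0, 0], "sy": [0.0133, 0.0133, 0.0133, 0.0133], "sz": [0, 0, 0, 0], "rx": [0, 0, 0, 0], "ry": [0, 0, 0, 0], "rz": [0, 0, 0, 0]})

```text
clock: 6.5
eef_pos: [0.5626, -0.134, 0.1793]
orientation: [[-0.964, 0.266, 0.0], [0.266, 0.964, -0.0], [-0.0, -0.0, -1.0]]
ft_force: [0.3, 0.5, -0.8]
grip_width: 0.0413
finger_force: 61.4
```

```bash
python3 - <<'E'
from h import *
import pickle
f=snap("wrist");pickle.dump(f,open("w4.pkl","wb"));im=f["frame"];cv2.imwrite("pics/w4.png",im)
t=pickle.load(open("top0.pkl","rb"));g=cv2.cvtColor(t["frame"],cv2.COLOR_BGR2GRAY)
m=(g[185:212,272:303]<70).astype(np.uint8);c=max(cv2.findContours(m,0,1)[0],key=cv2.contourArea)
print("top well",cv2.minEnclosingCircle(onz(t,c[:,0]+[272,185],.072)[:,:2].astype(np.float32)))
E
```

```text
top well ((0.5881114602088928, -0.048988226801157), 0.02119087055325508)
```

View pics/w4.png

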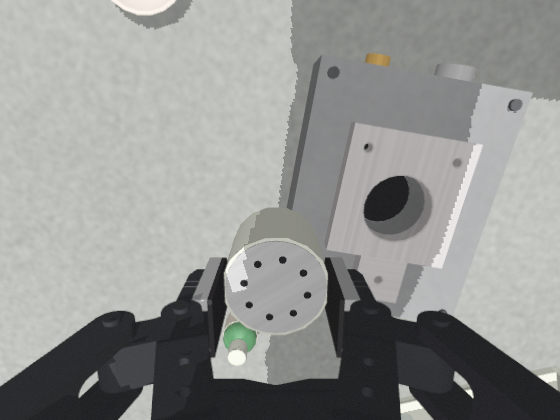

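The view shows the canister held upright at (276,285). The well is at (398,208), with threads at (368,147), (457,162) and (378,279). The vial is at (238,345), below and to the left.

```bash
cat > well.py <<'E'
from h import *
import pickle
def meas(f,wuv,tuvs):
    P=cloud(f)
    seat=(np.abs(P[...,2]-.072)<.005).astype(np.uint8)
    n,l,st,cen=cv2.connectedComponentsWithStats(1-seat,connectivity=4)
    k=l[wuv[1],wuv[0]];m=(l==k).astype(np.uint8)
    c=max(cv2.findContours(m,0,1)[0],key=cv2.contourArea)
    p=onz(f,c[:,0],.072)[:,:2].astype(np.float32);e=cv2.fitEllipse(p);print("well",e)
    g=cv2.cvtColor(f["frame"],cv2.COLOR_BGR2GRAY);T=[]
    for u,v in tuvs:
        w=g[v-9:v+10,u-9:u+10].astype(float);med=np.median(w);b=((w<med-25)).astype(np.uint8)
        n,l,st,cen=cv2.connectedComponentsWithStats(b)
        d=[np.hypot(*(cen[i]-9)) if st[i,4]>6 else 99 for i in range(1,n)];i=1+int(np.argmin(d))
        T.append(onz(f,[cen[i]+[u-9,v-9]],.072)[0,:2]);print("thr",cen[i]+[u-9,v-9],st[i,4],T[-1])
    return np.array(e[0]),np.array(T)
def fit(T,M):
    # rigid 2D: T = R M + t
    M=np.asarray(M,float);a=M-M.mean(0);b=T-T.mean(0)
    th=np.arctan2((a[:,0]*b[:,1]-a[:,1]*b[:,0]).sum(),(a*b).sum())
    R=np.array([[np.cos(th),-np.sin(th)],[np.sin(th),np.cos(th)]]);t=T.mean(0)-R@M.mean(0)
    return th,t,np.hypot(*(T-M@R.T-t).T)
H=[(-40,32),(-40,-32),(58,0)]
H=np.array(H)/1000
E
python3 - <<'E'
from well import *
f=pickle.load(open("w4.pkl","rb"))
w,T=meas(f,(398,208),[(368,147),(457,162),(378,279)])
print([round(float(np.hypot(*(T[i]-T[j]))),4) for i,j in((0,1),(0,2),(1,2))],"expect .064 .103 .103")
for o in ([0,1,2],[1,0,2]): print(o,fit(T[o],H))
P=cloud(f);m=(np.hypot(P[...,0]-.5626,P[...,1]+.134)<.035)&(P[...,2]>.165)&(P[...,2]<.215)
z=P[...,2][m];h,b=np.histogram(z,25);print(b[h.argmax()])
zt=np.median(z[np.abs(z-b[h.argmax()])<.004])
m=(m&(np.abs(P[...,2]-zt)<.004)).astype(np.uint8);c=max(cv2.findContours(m,0,1)[0],key=cv2.contourArea)
p=onz(f,c[:,0],zt)[:,:2].astype(np.float32);print("can",zt,cv2.minEnclosingCircle(p),cv2.fitEllipse(p))
q=P[m>0];A=np.c_[q[:,:2],np.ones(len(q))];print("tilt",np.linalg.lstsq(A,q[:,2],rcond=None)[0])
print(monitor.sense()["eef_pos"])
E
```

```text
well ((0.5875079035758972, -0.048932887613773346), (0.0465204082429409, 0.04818450286984444), 26.726411819458008)
thr [367.87692308 147.        ] 65 [ 0.53877456 -0.06024326]
thr [456.75       162.56666667] 60 [ 0.56605855 -0.00258683]
thr [377.61363636 279.29545455] 44 [ 0.64066519 -0.07295546]
[0.0638, 0.1027, 0.1026] expect .064 .103 .103
[0, 1, 2] (np.float64(-0.4389884631124179), array([ 0.58847077, -0.04837869]), array([0.0638617 , 0.06392473, 0.0003151 ]))
[1, 0, 2] (np.float64(-0.44044597539577146), array([ 0.58846622, -0.04838837]), array([0.00023799, 0.0001389 , 0.00031048]))
0.19500463368045098
can 0.19502515822393324 ((0.557610809803009, -0.13187600672245026), 0.02818029746413231) ((0.5610871911048889, -0.1328020840883255), (0.04301011189818382, 0.04891476035118103), 163.70263671875)
tilt [ 0.00796343 -0.00269749  0.19018056]
[ 0.56255359 -0.13426937  0.17918894]
```

Scaled: 0.089 m / 0.75 = 0.1187, 0.075 m / 0.75 = 0.1.

move_tool(increments={"sx": [-0.004, -0.004, -0.004, -0.004, -0.004, -0.004, -0.004, -0.004], "sy": [0.0533, 0.1, 0.1187, 0.1187, 0.1187, 0.1187, 0.1187, 0.1187], "sz": [0, 0.0267, 0.0533, 0.0667, 0.0667, 0.0667, 0.0667, 0.0667], "rx": [0, 0, 0, 0, 0, 0, 0, 0], "ry": [0, 0, 0, 0, 0, 0, 0, 0], "rz": [0, 0, 0, 0, 0, 0, 0, 0]})

```text
clock: 7.22
eef_pos: [0.5897, -0.0495, 0.1303]
orientation: [[-0.964, 0.267, 0.002], [0.267, 0.964, -0.0], [-0.002, -0.0, -1.0]]
ft_force: [0.2, 0.4, -0.2]
grip_width: 0.0412
finger_force: 61.4
```

```bash
python3 -c "
from h import *
s=monitor.sense();print(s['qpos'],toolshift(np.array([.5897,-.0492,.089])-s['eef_pos']))"
```

```text
[-2.25452182e-01  3.71051752e-01 -6.74534105e-02  1.13060986e+00
 -1.26196285e-04  4.50799010e-02] [0.00013882 0.00030769 0.04130295]
```

Canister bottom is at about 0.100 and centred over the well; lowering with a force check.

Scaled: 0.036 m / 0.75 = 0.048, 0.032 m / 0.75 = 0.0427.

move_tool(increments={"sx": [0, 0, 0, 0, 0, 0, 0], "sy": [0, 0, 0, 0, 0, 0, 0], "sz": [0.0133, 0.0267, 0.0373, 0.0427, 0.048, 0.048, 0.048], "rx": [0, 0, 0, 0, 0, 0, 0], "ry": [0, 0, 0, 0, 0, 0, 0], "rz": [0, 0, 0, 0, 0, 0, 0]})

```text
clock: 7.8
eef_pos: [0.5893, -0.048, 0.093]
orientation: [[-0.964, 0.265, -0.0], [0.265, 0.964, 0.0], [0.0, -0.0, -1.0]]
ft_force: [0.6, -0.1, -1.6]
grip_width: 0.0411
finger_force: 61.4
```

Scaled: 0.004 m / 0.75 = 0.0053, 0.003 m / 0.75 = 0.004.

move_tool(increments={"sx": [0, 0, 0, 0], "sy": [0, 0, 0, 0], "sz": [0.004, 0.0053, 0.0053, 0.0053], "rx": [0, 0, 0, 0], "ry": [0, 0, 0, 0], "rz": [0, 0, 0, 0]})

```text
clock: 8.13
eef_pos: [0.5893, -0.0481, 0.0893]
orientation: [[-0.964, 0.266, 0.0], [0.266, 0.964, -0.0], [-0.0, 0.0, -1.0]]
ft_force: [-0.1, 0.5, -2.0]
grip_width: 0.0412
finger_force: 61.4
```

move_tool(increments={"sx": [0, 0, 0, 0, 0, 0], "sy": [0, 0, 0, 0, 0, 0], "sz": [0, 0, 0, 0, 0, 0], "rx": [0, 0, 0, 0, 0, 0], "ry": [0, 0, 0, 0, 0, 0], "rz": [0, 0, 0, 0, 0, 0]}, aperture=0.055)

```text
clock: 8.63
eef_pos: [0.5893, -0.0481, 0.0892]
orientation: [[-0.964, 0.266, 0.0], [0.266, 0.964, -0.0], [-0.0, -0.0, -1.0]]
ft_force: [-0.0, -0.7, -0.1]
grip_width: 0.055
finger_force: 0.0
```

move_tool(increments={"sx": [0, 0, 0, 0, 0, 0, 0], "sy": [0, 0, 0, -0.04, -0.08, -0.08, -0.08], "sz": [-0.04, -0.08, -0.1333, -0.16, -0.16, -0.16, -0.16], "rx": [0, 0, 0, 0, 0, 0, 0], "ry": [0, 0, 0, 0, 0, 0, 0], "rz": [0, 0, 0, 0, 0, 0, 0]}, aperture=0.085)

```text
clock: 9.22
eef_pos: [0.5731, -0.1071, 0.2095]
orientation: [[-0.963, 0.268, 0.001], [0.268, 0.963, -0.0], [-0.001, 0.0, -1.0]]
ft_force: [0.4, -0.1, 0.1]
grip_width: 0.0852
finger_force: 0.0
```

```bash
python3 - <<'E'
from h import *
import pickle
f=snap("wrist");pickle.dump(f,open("w5.pkl","wb"));im=f["frame"];cv2.imwrite("pics/w5.png",im)
P=cloud(f);d=np.hypot(P[...,0]-.5885,P[...,1]+.0484)
m=(d<.021);q=P[m];print("z",np.nanpercentile(q[:,2],[5,25,50,75,95]))
k=np.abs(q[:,2]-np.nanmedian(q[:,2]))<.004;q=q[k];print("tilt",np.linalg.lstsq(np.c_[q[:,:2],np.ones(len(q))],q[:,2],rcond=None)[0])
E
```

```text
z [0.06998811 0.24457021 0.27332424 0.27932421 0.28572877]
tilt [ 0.16890719 -0.03148378  0.17464979]
```

View pics/w5.png

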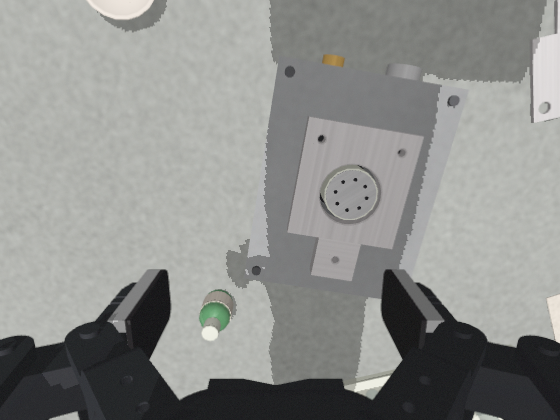

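The canister sits flush in the well at (351,193); threads are at (321,139), (402,153) and (335,260). I'll check its height, refine the thread fit and work out the cover direction.

Scaled: 0.31 m / 0.75 = 0.4133, 0.2 m / 0.75 = 0.2667.

```bash
python3 - <<'E'
from well import *
f=pickle.load(open("w5.pkl","rb"))
w,T=meas(f,(351,193),[(321,139),(402,153),(335,260)])
print(fit(T[[1,0,2]],H))
P=cloud(f);q=P[178:208,336:366].reshape(-1,3);print(np.median(q,0),np.linalg.lstsq(np.c_[q[:,:2],np.ones(len(q))],q[:,2],rcond=None)[0])
s=monitor.sense();print(toolshift(np.array([.46,.25,.21])-s['eef_pos']))
E
```

```text
well ((0.5879062414169312, -0.04798240214586258), (0.09750591963529587, 0.1387242078781128), 64.7082748413086)
thr [321.31481481 138.66666667] 54 [ 0.53892855 -0.06017367]
thr [401.23076923 152.40384615] 52 [ 0.56598091 -0.00261763]
thr [334.64102564 259.30769231] 39 [ 0.64072233 -0.07284475]
(np.float64(-0.4391064716401315), array([ 0.5885149 , -0.04832964]), array([0.00026604, 0.00025099, 0.0003233 ]))
[ 0.58736425 -0.04717021  0.07035489] [-0.00240512  0.00196688  0.07188266]
[ 0.20409895  0.31309833 -0.00080881]
```

move_tool(increments={"sx": [0.2667, 0.2667, 0.2667, 0.2667, 0.2667, 0.2667, 0.2667, 0.2667], "sy": [0.4133, 0.4133, 0.4133, 0.4133, 0.4133, 0.4133, 0.4133, 0.4133], "sz": [0, 0, 0, 0, 0, 0, 0, 0], "rx": [0, 0, 0, 0, 0, 0, 0, 0], "ry": [0, 0, 0, 0, 0, 0, 0, 0], "rz": [0, 0, 0, 0, 0, 0, 0, 0]})

```text
clock: 9.93
eef_pos: [0.4719, 0.2147, 0.2088]
orientation: [[-0.964, 0.265, -0.001], [0.265, 0.964, 0.0], [0.001, -0.0, -1.0]]
ft_force: [1.5, -0.5, 0.3]
grip_width: 0.085
finger_force: 0.0
```

```bash
python3 -c "
from h import *
s=monitor.sense();print(s['qpos'],toolshift(np.array([.46,.27,.21])-s['eef_pos']))"
```

```text
[ 2.64906016e-01  2.11885767e-01 -9.08879981e-02  1.26871676e+00
  2.71103493e-04  5.32692884e-01] [ 0.02611731  0.05014944 -0.0011677 ]
```

Scaled: 0.06 m / 0.75 = 0.08, 0.03 m / 0.75 = 0.04.

move_tool(increments={"sx": [0.0267, 0.0333, 0.0333, 0.0333, 0.0333], "sy": [0.04, 0.08, 0.08, 0.08, 0.08], "sz": [0, 0, 0, 0, 0], "rx": [0, 0, 0, 0, 0], "ry": [0, 0, 0, 0, 0], "rz": [0, 0, 0, 0, 0]})

```text
clock: 10.35
eef_pos: [0.4647, 0.2769, 0.2086]
orientation: [[-0.964, 0.264, -0.001], [0.264, 0.964, -0.001], [0.001, -0.001, -1.0]]
ft_force: [-0.0, -0.1, 0.1]
grip_width: 0.0854
finger_force: 0.0
```

```bash
python3 - <<'E'
from h import *
import pickle
f=snap("wrist");pickle.dump(f,open("w6.pkl","wb"));cv2.imwrite("pics/w6.png",f["frame"])
E
```

```text
(no output)
```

View pics/w6.png

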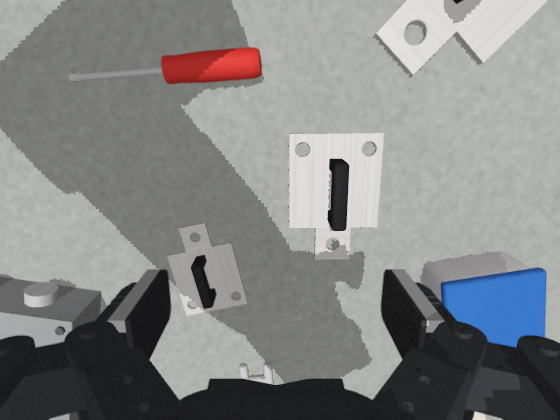

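The view shows the middle cover at (336,190), tongue pointing down in the image, with holes at (369,149), (302,149) and (332,244). The small plate is at (205,270), the screwdriver at (200,67), the big plate at the top right and the tub at the right.

```bash
python3 - <<'E'
from well import *
f=pickle.load(open("w6.pkl","rb"));g=cv2.cvtColor(f["frame"],cv2.COLOR_BGR2GRAY);T=[]
for u,v in [(369,149),(302,149),(332,244)]:
    w=g[v-11:v+12,u-11:u+12];b=(w<np.percentile(w,85)-25).astype(np.uint8)
    n,l,st,cen=cv2.connectedComponentsWithStats(b)
    i=l[11,11] or 1+int(np.argmin(np.hypot(*(cen[1:]-11).T)))
    c=max(cv2.findContours((l==i).astype(np.uint8),0,1)[0],key=cv2.contourArea)
    p=onz(f,c[:,0]+[u-11,v-11],.005)[:,:2].astype(np.float32);e=cv2.minEnclosingCircle(p);print(st[i],e);T.append(e[0])
T=np.array(T);print([np.hypot(*(T[i]-T[j])) for i,j in((0,1),(0,2),(1,2))]);print(fit(T,H))
P=cloud(f);m=(np.abs(P[...,2]-.040)<.006)&(g<70)&(np.hypot(P[...,0]-.49,P[...,1]-.322)<.06)
r=cv2.minAreaRect(P[m][:,:2].astype(np.float32));print("handle",r,np.median(P[m][:,2]))
# plate outline on z=.005
m=((g>190)&(np.hypot(P[...,0]-.49,P[...,1]-.322)<.095)&(np.abs(P[...,2]-.005)<.006)).astype(np.uint8)
c=max(cv2.findContours(m,0,1)[0],key=cv2.contourArea);print("plate",cv2.minAreaRect(onz(f,c[:,0],.005)[:,:2].astype(np.float32)))
s=monitor.sense();print(s["eef_pos"],np.arctan2(*s["orientation"][[1,0],1]))
E
```

```text
[  4   3  15  16 184] ((0.4590992331504822, 0.37169840931892395), 0.00740685872733593)
[  4   4  15  15 181] ((0.4428693950176239, 0.30997544527053833), 0.007305404637008905)
[  0   4  23  19 294] ((0.5515922904014587, 0.3149777352809906), 0.01346745528280735)
[np.float64(0.06382109319603578), np.float64(0.10849977190275524), np.float64(0.10883791106959452)]
(np.float64(-0.25286548777107737), array([0.49162044, 0.33038255]), array([0.00182832, 0.00209579, 0.00391969]))
handle ((0.4890945553779602, 0.33065280318260193), (0.01357545517385006, 0.06311958283185959), 75.28837585449219) 0.03943761762710879
plate ((0.4968910217285156, 0.329166054725647), (0.08998671919107437, 0.12460548430681229), 75.3088607788086)
[0.46501331 0.27634425 0.20877365] 1.302250116311864
```

Cover origin is (0.4894, 0.3307), yaw -0.257; the handle measures 63 x 13.6 mm with its top at 0.039, matching the description. Moving above the handle.

Scaled: 0.12 m / 0.75 = 0.16, 0.059 m / 0.75 = 0.0787, -0.012 rad / 3.1416 = -0.0038.

move_tool(increments={"sx": [-0.0067, -0.012, -0.012, -0.012, -0.012, -0.012, -0.012], "sy": [0.04, 0.0787, 0.0787, 0.0787, 0.0787, 0.0787, 0.0787], "sz": [0.04, 0.08, 0.1333, 0.16, 0.16, 0.16, 0.16], "rx": [0, 0, 0, 0, 0, 0, 0], "ry": [0, 0, 0, 0, 0, 0, 0], "rz": [0, -0.0038, -0.0038, -0.0038, -0.0038, -0.0038, -0.0038]})

```text
clock: 10.98
eef_pos: [0.4907, 0.3306, 0.0909]
orientation: [[-0.967, 0.255, 0.002], [0.255, 0.967, 0.001], [-0.002, 0.001, -1.0]]
ft_force: [0.3, -0.6, 0.4]
grip_width: 0.0848
finger_force: 0.0
```

```bash
python3 -c "
from h import *
s=monitor.sense();print(np.arctan2(*s['orientation'][[1,0],1]),toolshift(np.array([.4894,.3307,.028])-s['eef_pos']))"
```

```text
1.3127260392573339 [ 0.00140389 -0.00034284  0.06293553]
```

Scaled: 0.062 m / 0.75 = 0.0827, 0.05 m / 0.75 = 0.0667.

move_tool(increments={"sx": [0.0013, 0.0013, 0.0013, 0.0013, 0.0013, 0.0013], "sy": [0, 0, 0, 0, 0, 0], "sz": [0.04, 0.0667, 0.0827, 0.0827, 0.0827, 0.0827], "rx": [0, 0, 0, 0, 0, 0], "ry": [0, 0, 0, 0, 0, 0], "rz": [0, 0, 0, 0, 0, 0]})

```text
clock: 11.48
eef_pos: [0.49, 0.3317, 0.0294]
orientation: [[-0.967, 0.254, 0.003], [0.254, 0.967, 0.001], [-0.002, 0.002, -1.0]]
ft_force: [-0.7, -0.4, 0.2]
grip_width: 0.0851
finger_force: 0.0
```

move_tool(increments={"sx": [0, 0, 0, 0, 0, 0, 0, 0], "sy": [0, 0, 0, 0, 0, 0, 0, 0], "sz": [0, 0, 0, 0, 0, 0, 0, 0], "rx": [0, 0, 0, 0, 0, 0, 0, 0], "ry": [0, 0, 0, 0, 0, 0, 0, 0], "rz": [0, 0, 0, 0, 0, 0, 0, 0]}, aperture=0)

```text
clock: 12.15
eef_pos: [0.4887, 0.3314, 0.0275]
orientation: [[-0.967, 0.254, 0.0], [0.254, 0.967, 0.0], [-0.0, 0.0, -1.0]]
ft_force: [-2.0, -0.3, 6.0]
grip_width: 0.012
finger_force: 59.8
```

move_tool(increments={"sx": [0, 0, 0, 0], "sy": [0, 0, 0, 0], "sz": [0, 0, 0, 0], "rx": [0, 0, 0, 0], "ry": [0, 0, 0, 0], "rz": [0, 0, 0, 0]})

```text
clock: 12.48
eef_pos: [0.4887, 0.3314, 0.0275]
orientation: [[-0.967, 0.254, 0.0], [0.254, 0.967, 0.0], [-0.0, 0.0, -1.0]]
ft_force: [-0.4, -0.6, 5.5]
grip_width: 0.0119
finger_force: 59.9
```

Gripped (12 mm with pad compression, 60 N). Lifting.

Scaled: -0.15 m / 0.75 = -0.2, -0.14 m / 0.75 = -0.1867.

move_tool(increments={"sx": [0, 0, 0, 0, 0, 0, 0, 0], "sy": [0, 0, 0, 0, 0, 0, 0, 0], "sz": [-0.0267, -0.0667, -0.1067, -0.1467, -0.1867, -0.2, -0.2, -0.2], "rx": [0, 0, 0, 0, 0, 0, 0, 0], "ry": [0, 0, 0, 0, 0, 0, 0, 0], "rz": [0, 0, 0, 0, 0, 0, 0, 0]})

```text
clock: 13.15
eef_pos: [0.4885, 0.3312, 0.176]
orientation: [[-0.967, 0.254, -0.001], [0.254, 0.967, -0.0], [0.001, -0.001, -1.0]]
ft_force: [-0.3, 0.6, -3.1]
grip_width: 0.0122
finger_force: 59.1
```

```bash
python3 - <<'E'
from h import *
import pickle
f=snap("wrist");pickle.dump(f,open("w7.pkl","wb"));cv2.imwrite("pics/w7.png",f["frame"])
s=monitor.sense();print(s["eef_pos"],s["ft_force"],np.arctan2(*s['orientation'][[1,0],1]),toolshift(np.array([.5885,-.0484,.17])-s['eef_pos']))
E
```

```text
[0.48807893 0.33099558 0.17516814] [ 0.66479448  0.12330413 -3.03577053] 1.3140166078921711 [-0.1934937  -0.34144306  0.00537871]
```

View pics/w7.png

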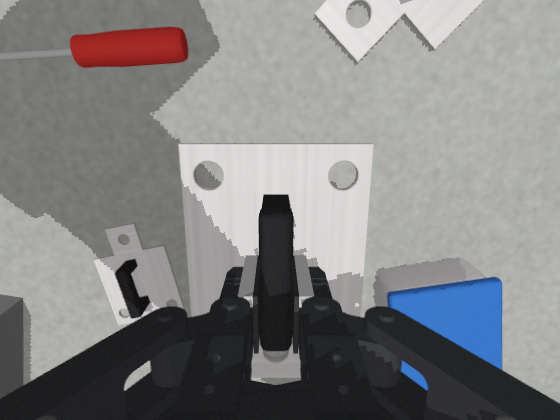

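The plate is held by its handle; holes 0 and 1 are at (343,175) and (208,175), and the handle is upright at (276,270). Next I'll measure its level and its pose in the tool frame.

Scaled: -0.34 m / 0.75 = -0.4533, -0.19 m / 0.75 = -0.2533, 0.18 rad / 3.1416 = 0.0573.

```bash
cat > plate.py <<'E'
from well import *
def plate(f,uvs,s,eo):
    """cover pose in tool from plane fit and holes 0,1; eo=tool R, s=tcp"""
    P=cloud(f);g=cv2.cvtColor(f["frame"],cv2.COLOR_BGR2GRAY)
    zt=s[2]-.0225
    m=(np.abs(P[...,2]-zt)<.008)&(np.hypot(P[...,0]-s[0],P[...,1]-s[1])<.09)&(g>110)
    q=P[m];a=np.linalg.lstsq(np.c_[q[:,:2]-s[:2],np.ones(len(q))],q[:,2],rcond=None)[0]
    print("plane dz/dx dz/dy z@tcp",a,"tcp-under",s[2]-a[2]+.005,m.sum())
    T=[]
    for u,v in uvs:
        w=cv2.GaussianBlur(g,(3,3),0)[v-24:v+25,u-24:u+25]
        c=cv2.HoughCircles(w,cv2.HOUGH_GRADIENT,1,40,param1=80,param2=8,minRadius=11,maxRadius=21)[0][0]
        T.append(onz(f,[c[:2]+[u-24,v-24]],a[2])[0]);print(c[:2]+[u-24,v-24],c[2],T[-1])
    T=np.array(T);d=T[0]-T[1];yaw=np.arctan2(d[1],d[0])-np.pi/2
    o=T.mean(0)[:2]+.04*np.array([np.cos(yaw),np.sin(yaw)])
    print("d01",np.hypot(*d[:2]),"cover yaw",yaw,"origin",o,"rel tool yaw",yaw+np.pi/2-np.arctan2(eo[1,1],eo[0,1]),"off tool",eo.T@np.array([*(o-s[:2]),0]))
    return o,yaw
E
python3 - <<'E'
from plate import *
f=pickle.load(open("w7.pkl","rb"));s=monitor.sense();plate(f,[(343,175),(208,175)],s["eef_pos"],s["orientation"])
E
```

```text
plane dz/dx dz/dy z@tcp [-0.0004241  -0.00148813  0.15332292] tcp-under 0.026845224762649857 23014
[343.5 175.5] 14.9 [0.45919019 0.37293012 0.15332292]
[207.5 175.5] 14.7 [0.44285381 0.31058907 0.15332292]
d01 0.06444598319364785 cover yaw -0.25628594251930803 origin [0.48971552 0.33162001] rel tool yaw 0.0004937763834174103 off tool [-1.42433957e-03  1.01960340e-03 -4.62759640e-06]
```

move_tool(increments={"sx": [-0.2533, -0.2533, -0.2533, -0.2533, -0.2533, -0.2533, -0.2533, -0.2533], "sy": [-0.4533, -0.4533, -0.4533, -0.4533, -0.4533, -0.4533, -0.4533, -0.4533], "sz": [0, 0, 0, 0, 0, 0, 0, 0], "rx": [0, 0, 0, 0, 0, 0, 0, 0], "ry": [0, 0, 0, 0, 0, 0, 0, 0], "rz": [0.0318, 0.0573, 0.0573, 0.0573, 0.0573, 0.0573, 0.0573, 0.0573]})

```text
clock: 13.87
eef_pos: [0.5713, 0.0066, 0.1748]
orientation: [[-0.906, 0.423, -0.004], [0.423, 0.906, 0.001], [0.003, -0.001, -1.0]]
ft_force: [1.0, 0.4, -3.3]
grip_width: 0.0121
finger_force: 59.2
```

```bash
python3 -c "
from h import *
s=monitor.sense();print(np.arctan2(*s['orientation'][[1,0],1])-1.1305,toolshift(np.array([.5868,-.0487,.14])-s['eef_pos']))"
```

```text
0.0035140879120216795 [-0.03755557 -0.04356489  0.03471403]
```

Units first: shifts go in shares of 0.75 m and turns go in shares of pi rad. So -0.043 m / 0.75 = -0.0573, -0.037 m / 0.75 = -0.0493, 0.003 rad / 3.1416 = 0.001.

move_tool(increments={"sx": [-0.0267, -0.0493, -0.0493, -0.0493, -0.0493, -0.0493, -0.0493, -0.0493], "sy": [-0.0267, -0.0573, -0.0573, -0.0573, -0.0573, -0.0573, -0.0573, -0.0573], "sz": [0, 0, 0.0267, 0.0467, 0.0467, 0.0467, 0.0467, 0.0467], "rx": [0, 0, 0, 0, 0, 0, 0, 0], "ry": [0, 0, 0, 0, 0, 0, 0, 0], "rz": [0.001, 0.001, 0.001, 0.001, 0.001, 0.001, 0.001, 0.001]})

```text
clock: 14.53
eef_pos: [0.5877, -0.0457, 0.1427]
orientation: [[-0.905, 0.425, 0.001], [0.425, 0.905, -0.0], [-0.001, 0.0, -1.0]]
ft_force: [-1.2, -0.0, -2.5]
grip_width: 0.0121
finger_force: 59.3
```

```bash
python3 -c "
from h import *
s=monitor.sense();print(np.arctan2(*s['orientation'][[1,0],1])-1.1305,toolshift(np.array([.5868,-.0487,.110])-s['eef_pos']))"
```

```text
0.001203272968261393 [-0.00046527 -0.00312281  0.03268281]
```

Scaled: 0.032 m / 0.75 = 0.0427, 0.028 m / 0.75 = 0.0373, 0.001 rad / 3.1416 = 0.0003.

move_tool(increments={"sx": [0, 0, 0, 0, 0, 0, 0, 0], "sy": [-0.004, -0.004, -0.004, -0.004, -0.004, -0.004, -0.004, -0.004], "sz": [0.0133, 0.0267, 0.0373, 0.0427, 0.0427, 0.0427, 0.0427, 0.0427], "rx": [0, 0, 0, 0, 0, 0, 0, 0], "ry": [0, 0, 0, 0, 0, 0, 0, 0], "rz": [0.0003, 0.0003, 0.0003, 0.0003, 0.0003, 0.0003, 0.0003, 0.0003]})

```text
clock: 15.2
eef_pos: [0.5865, -0.0488, 0.1106]
orientation: [[-0.904, 0.427, 0.001], [0.427, 0.904, -0.0], [-0.001, 0.0, -1.0]]
ft_force: [0.1, 0.2, -2.3]
grip_width: 0.0121
finger_force: 59.3
```

```bash
python3 - <<'E'
from plate import *
f=snap("wrist");pickle.dump(f,open("w8.pkl","wb"));im=f["frame"];cv2.imwrite("pics/w8.png",im)
s=monitor.sense();print(s["eef_pos"],s["ft_force"],np.arctan2(*s['orientation'][[1,0],1])-1.1305,toolshift(np.array([.5868,-.0487,.110])-s['eef_pos']))
plate(f,[(343,175),(208,175)],s["eef_pos"],s["orientation"])
print("target .5885 -.0484 yaw -.4398")
E
```

```text
[ 0.58643081 -0.04880507  0.11060119] [ 0.38173507  0.12204918 -3.16138315] -0.0004921232770818129 [-0.00028861  0.00025246  0.00060145]
plane dz/dx dz/dy z@tcp [ 8.21320648e-05 -7.17018454e-04  8.78327692e-02] tcp-under 0.02776841867446039 23163
[341.5 173.5] 16.8 [ 0.56387578 -0.00284833  0.08783277]
[208.5 174.5] 15.5 [ 0.53747681 -0.05998792  0.08783277]
d01 0.06294313367598123 cover yaw -0.4327951861314574 origin [ 0.58698817 -0.04819452] rel tool yaw 0.007993263940520912 off tool [-2.43596842e-04  7.89992603e-04  3.03563106e-07]
target .5885 -.0484 yaw -.4398
```

View pics/w8.png

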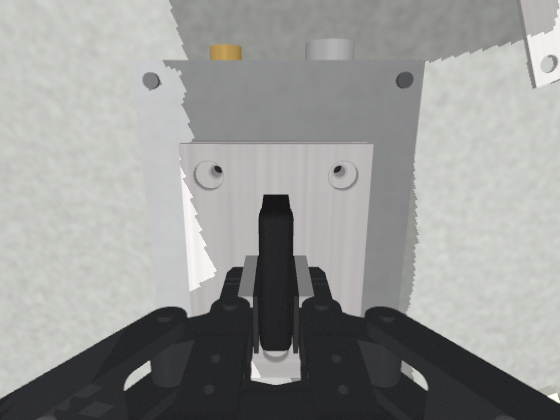

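The plate hovers over the seat with threads showing inside holes 0 and 1, near (337,170) and (217,170). The circle fits were pulled by the threads, so I'll compare hole rims and threads directly, and check with the top and side views.

```bash
python3 - <<'E'
from plate import *
f=pickle.load(open("w8.pkl","rb"));g=cv2.cvtColor(f["frame"],cv2.COLOR_BGR2GRAY)
Hh=onz(f,[(343.5,175.5),(207.5,175.5)],.0878);print(Hh[:,:2])
for (u,v),k in (((343,172),0),((208,172),1)):
    w=g[v-14:v+15,u-14:u+15];b=(w<75).astype(np.uint8)
    n,l,st,cen=cv2.connectedComponentsWithStats(b);i=1+int(np.argmax(st[1:,4]))
    c=cen[i]+[u-14,v-14];p=onz(f,[c],.072)[0,:2];print("thread",k,c,st[i],p,"hole-thread",Hh[k,:2]-p)
a=cv2.resize(f["frame"][140:210,170:380],(630,210),interpolation=cv2.INTER_CUBIC)
S=snap("side");b=cv2.resize(S["frame"][185:265,240:345],(420,320),interpolation=cv2.INTER_CUBIC)
o=np.zeros((540,640,3),np.uint8);o[:210,:630]=a;o[215:535,:420]=b;cv2.imwrite("pics/fin.png",o)
E
```

```text
[[ 0.5651772  -0.00235341]
 [ 0.53770179 -0.06065255]]
thread 0 [337.08823529 169.        ] [ 5  8  7  7 34] [ 0.56468717 -0.00264466] hole-thread [0.00049002 0.00029125]
thread 1 [217.82352941 169.        ] [21  8  7  7 34] [ 0.53846132 -0.05828643] hole-thread [-0.00075953 -0.00236612]
```

View pics/fin.png

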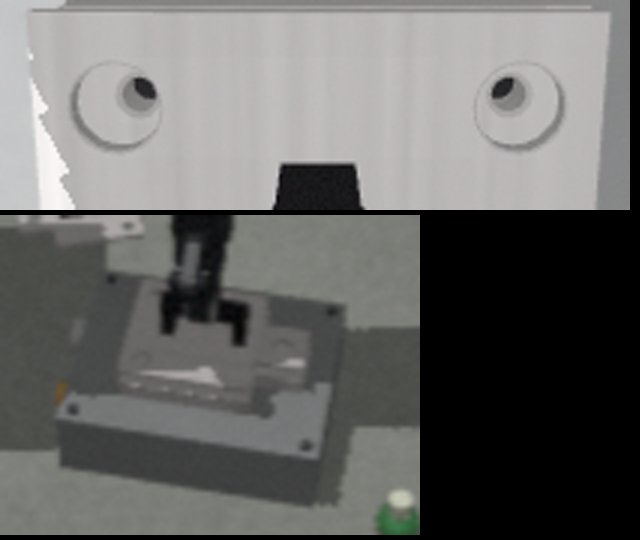

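The crop shows both thread mouths (grey rings at crop (140,95) and (508,94)) whole inside the plate holes (crop (117,105), (518,105)). The side view shows the plate level above the seat. I'll turn the ring centres into offsets.

```bash
python3 - <<'E'
from plate import *
f=pickle.load(open("w8.pkl","rb"))
cv=lambda c:(np.array(c)+.5)/3-.5+[170,140]
h=onz(f,[cv((518,105)),cv((117,105))],.0878)[:,:2];t=onz(f,[cv((508,94)),cv((140,95))],.072)[:,:2]
print(h,t,h-t,np.hypot(*(t[0]-t[1])),np.hypot(*(h[0]-h[1])))
s=monitor.sense();print(s["clock"],s["eef_pos"],s["grip_width"],toolshift([*(t-h).mean(0),0]))
E
```

```text
[[ 0.56457057 -0.00270113]
 [ 0.53758394 -0.05996284]] [[ 0.56607248 -0.00215101]
 [ 0.53921007 -0.05955205]] [[-0.00150191 -0.00055012]
 [-0.00162613 -0.0004108 ]] 0.06337561132457088 0.06330230862561442
15.3 [ 0.58638189 -0.04879694  0.11056336] 0.012192890081228754 [-1.20950284e-03  1.10186102e-03  9.94921386e-07]
```

The residual is about 1.6 mm; I'll trim 1 mm on each axis, settle and hand in.

Scaled: -0.001 m / 0.75 = -0.0013.

move_tool(increments={"sx": [-0.0013, -0.0013, -0.0013, -0.0013, -0.0013, -0.0013, -0.0013, -0.0013], "sy": [0.0013, 0.0013, 0.0013, 0.0013, 0.0013, 0.0013, 0.0013, 0.0013], "sz": [0, 0, 0, 0, 0, 0, 0, 0], "rx": [0, 0, 0, 0, 0, 0, 0, 0], "ry": [0, 0, 0, 0, 0, 0, 0, 0], "rz": [0, 0, 0, 0, 0, 0, 0, 0]})

```text
clock: 15.97
eef_pos: [0.5875, -0.0483, 0.1102]
orientation: [[-0.904, 0.427, -0.0], [0.427, 0.904, -0.0], [0.0, -0.0, -1.0]]
ft_force: [-0.3, -0.1, -2.3]
grip_width: 0.012
finger_force: 59.3
```

```bash
python3 - <<'E'
from h import *
s=monitor.sense();print(s["clock"],s["eef_pos"],s["ft_force"],s["qd"].round(4),s["finger_force"])
print(ctrl.job_done())
E
```

```text
15.9667 [ 0.58748259 -0.04828887  0.1101857 ] [-0.34055607 -0.11050434 -2.34514534] [-0.0002 -0.0015 -0.0008  0.0004  0.0011  0.001 ] 59.266671538352966
the job is handed in; nothing more can be done
None
```

I handed the job in at 16 s: the canister is seated in the well and the middle cover plate is held level about 1 cm above its seat. Holes 0 and 1 were measured about 1.6 mm off and then trimmed by about that much; I did not re-measure after the trim, hole 2 was not checked directly, and no verdict came back.

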